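# Free the transit cap of unknown thread hand from the larger horn driver

### The arm

A 6-joint arm with a two-finger parallel gripper is mounted at the origin on the work surface. World frame = base frame: x ahead of the robot, y to its left, z up, the work surface at z = 0. Lengths are in m, angles in rad, forces in N, time in s.
With the tool pointing down it reaches from about 0.35 to 0.8 m from the base axis. Payload 7.3 kg.
Tool frame: the origin (TCP) lies between the finger pads; the fingertips stand 25 mm ahead of it and the grasp point (between the pads) lies 6 mm ahead of it (r.tip_extent is the distance from the TCP to the fingertips, in m); z points along the fingers, y is the line along which they close (so a half turn about z gives the same grasp; the last joint's range is limited). The gripper opens to 85 mm and grips with 20 to 120 N. Pads are 22 mm wide; open, the fingers measure 114 mm over their backs; the gripper's body (76 mm by 85 mm) begins 54 mm behind the grasp point. The pads swing forward as they close: fully open they stand 13 mm farther back than shut.
Start: joints at [-1.47, 0.342, 1.524, -0, 1.275, -0.146], TCP at [0.128, -0.509, 0.256] pointing down, gripper open.
Joint ranges: [-2.53, 2.53], [-0.77, 2.02], [0.04, 2.7], [-1, 4.14], [0.28, 2.66], [-3.11, 3.11]. Speed limits (rad/s): [2.57, 2.57, 3.14, 3.14, 3.14, 3.14].

### API

Orientations are given as a unit quaternion [x, y, z, w].
In Python, from workcell import r, command_gripper, optics gives the robot as it stands. The module is installed in compiled form; this text tells all that it offers. Calls block until the motion is done:
- r.reach(position, orientation): joint-space move of the TCP to a pose.
- r.move_straight(position, orientation=None, speed=0.15, max_force=None): straight line of the TCP; orientation=None keeps the orientation; speed is the mean speed in m/s. With max_force (N) it stops when the force on the tool has changed by that much, and returns True; else False.
- r.movej(angles): joint-space move.
- command_gripper(opening, force=None): finger opening in m; force is the grip in N (None keeps the last); returns when the fingers have stopped.
- r.hold(seconds).
- r.solve_ik(position, orientation): joint angles nearest the present ones, or None.
- r.read_state(): the state.
- optics.get_image(name): name is "side" or "top"; returns (picture, depth): 480x640x3 uint8, red, green, blue; 480x640 float32, m along the optical axis (not along the pixel's ray), 0 where there is no reading.
- optics.camera_model(name): a dict with "K" (3x3 intrinsics, pixels), "R" (3x3) and "t" (3): a world point X has camera coordinates R X + t. Camera axes: x right, y down, z forward; pixel columns grow to the right and rows downward; lengths in m; the calibration is good to about 2 mm. A picture is of the moment at which its call begins. camera_model takes no time and is no camera call.
A pose or a line that the arm cannot do raises r.PlanningError and nothing moves.
- r.finish_job(): hands the job in; it is judged then, once.
The state is a dict: "time_s": time; "joint_positions": joint angles; "dq": joint speeds; "tau": joint torques, N m; "eef_pos": TCP position; "eef_rot": TCP orientation; "contact_force": force on the tool from outside, world axes, zero at the start; "torque": the same for the moment, N m; "grip_width": finger opening in m; "grip_force": force on a finger pad.
Only numpy, scipy, OpenCV 4.12 (cv2) and the standard library are available. Lean on these libraries where they do the work, as an engineer would, in place of code of your own. Each camera call takes 0.05 s, during which the arm holds its last target. There are 200 camera calls.

### The job

Two horn-loudspeaker drivers stand in a plywood jig, each with a black transit cap on its throat. Take the cap off the larger-diameter driver: its quarter-turn thread may be right- or left-handed and nothing shows which, so try it one way and, if it stops, the other, then give it about a quarter turn while it still sits on the throat, and lift it straight off. Finish while holding the cap in the gripper, level and still, about 10 cm above where it sat; leave the smaller driver's cap and the other things on the bench where they are.

Things in the scene. Friction and masses are not known exactly. Their poses are not given: they have to be found in the camera images.
- jig: fixed plywood board 150 (its x) x 300 (its y) x 18 mm on the bench, z up; origin at the centre of its underside, on the bench. Two fixed round grey drivers, 65 mm tall (flat tops 83 mm above the bench), stand at y = +75 and -75 mm in its frame; which is where varies. The larger is 110 mm across (88 in its top 21 mm), the smaller 72 mm (58 in its top 21 mm).
- cap_center (a point): centre (half-way up, on the axis) of the larger driver's cap: black plastic upturned cup, ribbed rim, 50 mm across, 36 tall, 42 to 84 g, z up. A raised grey bar 40 x 6 x 3 mm crosses its flat top along its x, at the start along the jig's x (within 0.05 rad). Seated, the centre is 109 mm above the bench, the lower edge 8 mm above the driver's flat top on a collar 48 mm across.
- cap: the same cap, origin at the centre of its underside. Inner lugs hold it on a throat 26 mm tall, with 1 mm side play, 2 mm lift. One way (cw or ccw, varies) it hits a firm stop within 10 degrees; the other way it turns easily, lifts free from 55 to 115 degrees off its start angle, and stops at 118. Fingers on the rim may slip round it at a stop: no harm. Once free it lifts off straight up.
- cap_small_center (a point): centre of the identical cap on the smaller driver (same height, 150 mm from the other cap); to be left alone
- screwdriver_grip (a point): handle of a screwdriver lying on the bench on the far (+x) side of the jig; to be left alone
- reel_center (a point): centre of a grey plastic reel, 70 mm across and 50 mm tall, standing on the bench beyond the jig's -y end; to be left alone
- carton_center (a point): centre of a small cardboard carton 90 x 70 x 60 mm on the bench beyond the jig's +y end; to be left alone
Not all that is in view belongs to the job. What is shaped like the cap but green or white is not meant.

How it is judged:
On the way:
1. the cap has been turned at least 40 degrees on its throat, still seated (less than 20 mm up) (angle between the x axis of cap_center and the x axis of jig, either way round above 0.7 rad and height (world z) of cap_center below 0.129 m and angle between cap_center's own z axis and vertical below 0.3 rad and horizontal distance between cap_center and jig below 0.085 m), for 0.1 s.
At the end, for the whole second after the job is handed in: The cap of the larger driver is held between the fingers (contact force over 2 N), its centre 60 to 170 mm above its seated height (169 to 280 mm above the bench), level within 0.3 rad, moving slower than 30 mm/s (height (world z) of cap_center between 0.169 and 0.28 m and angle between cap_center's own z axis and vertical below 0.3 rad and contact force between cap and the fingers above 2 N and linear speed of cap below 0.03 m/s); the arm keeps its last pose, push and grip.
It fails at once if the smaller driver's cap is shifted (over 10 mm) (distance of cap_small_center from where it was at the start of the episode above 0.01 m).
It fails at once if the screwdriver is moved over 20 mm (distance of screwdriver_grip from where it was at the start of the episode above 0.02 m).
It fails at once if the reel is moved over 20 mm (distance of reel_center from where it was at the start of the episode above 0.02 m).
It fails at once if the carton is moved over 20 mm (distance of carton_center from where it was at the start of the episode above 0.02 m).
It also fails if it takes over 38 s, if anything falls off the work surface, if the arm or the gripper's body presses on something with over 40 N, if the wrist force passes 120 N, or if a joint passes its speed limit or range.

## Working session

There is one attempt and no reset: what is moved stays moved. The work goes in short steps, each a Python script; the robot and the scene stay as the last script left them, time stands still between calls to the robot, and variables do not carry over. Pictures are saved under pics/ and viewed, at most 10 in all, crops included, and the job is handed in when it is done.

```bash
mkdir -p pics; cat > h.py <<'E'
import numpy as np, cv2
from workcell import r, command_gripper, optics
def pt(cam,d,u,v):
    m=optics.camera_model(cam);K,R,t=map(np.array,(m["K"],m["R"],m["t"]))
    z=d[int(v),int(u)];c=np.linalg.inv(K)@[u,v,1]*z
    return R.T@(c-t)
def cloud(cam,d):
    m=optics.camera_model(cam);K,R,t=map(np.array,(m["K"],m["R"],m["t"]))
    v,u=np.mgrid[:480,:640];c=np.stack([(u-K[0,2])/K[0,0]*d,(v-K[1,2])/K[1,1]*d,d],-1)
    return (c-t)@R
def proj(cam,X):
    m=optics.camera_model(cam);K,R,t=map(np.array,(m["K"],m["R"],m["t"]))
    c=K@(R@np.array(X)+t);return c[:2]/c[2]
E
python3 - <<'E'
from h import *
for n in("top","side"):
    p,d=optics.get_image(n);cv2.imwrite(f"pics/{n}0.png",p[:,:,::-1]);np.save(f"{n}0.npy",d)
    m=optics.camera_model(n);print(n,-np.array(m["R"]).T@m["t"],np.array(m["R"])[2])
E
```

```text
top [0.39680467 0.05984289 1.28665245] [ 0.14410285 -0.00439627 -0.98955295]
side [0.2430501  0.84610103 0.73163934] [ 0.32422644 -0.72968859 -0.60202306]
```

View pics/top0.png

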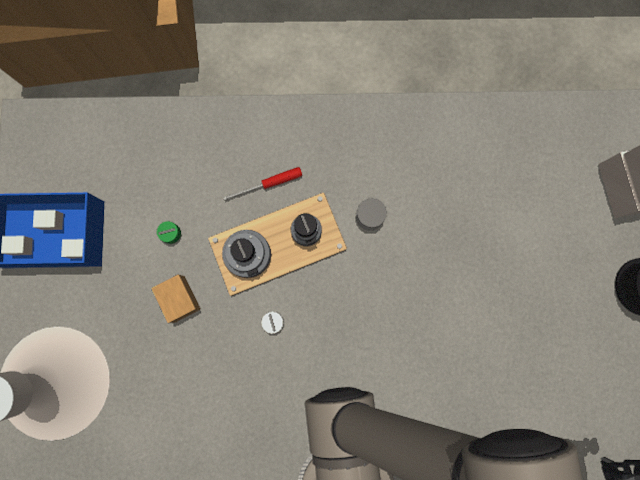

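View pics/side0.png

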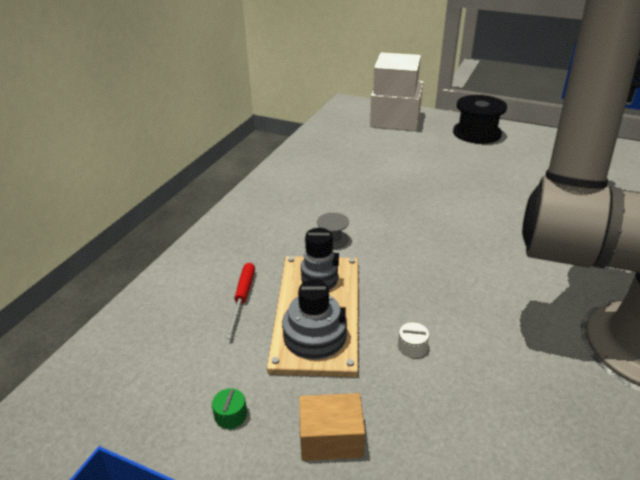

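Candidates in the top view: the black cap on the larger driver is at (242,250). The black cap on the smaller driver is at (306,226), with a green decoy at (168,232) and a white decoy at (272,323). I choose (242,250), and will check it in a crop.

```bash
python3 - <<'E'
from h import *
p=cv2.imread("pics/top0.png");cv2.imwrite("pics/crop1.png",cv2.resize(p[180:310,200:360],None,fx=5,fy=4.6,interpolation=3)[:600])
for n in("top","side"):
    d=np.load(n+"0.npy");P=cloud(n,d)
    g=cv2.imread(f"pics/{n}0.png").max(-1)
    for nm,px in dict(top=dict(big=(242,250),small=(306,226)),side=dict(big=(314,292),small=(319,234)))[n].items():
        q=pt(n,d,*px);s=(np.abs(P[...,2]-.127)<.006)&(np.hypot(*(P[...,:2]-q[:2]).transpose(2,0,1))<.06)
        pts=P[s].astype(np.float64); c,rad=cv2.minEnclosingCircle(pts[:,:2].astype(np.float32))
        print(n,nm,q.round(4),s.sum(),pts.mean(0).round(4),np.round(c,4),round(rad,4))
d=np.load("top0.npy");P=cloud("top",d)
# board + sizes
print([pt("top",d,*u).round(3) for u in((214,240),(322,198),(342,248),(232,291),(371,214),(282,178),(176,298))])
b=pt("top",d,242,250)
for z0,z1 in((.055,.07),(.078,.09)):
  for c in ((242,250),(306,226)):
    q=pt("top",d,*c);s=(P[...,2]>z0)&(P[...,2]<z1)&(np.hypot(*(P[...,:2]-q[:2]).transpose(2,0,1))<.07);print(c,z0,s.sum(),cv2.minEnclosingCircle(P[s][:,:2].astype(np.float32)))
E
```

```text
top big [0.5375 0.2221 0.1307] 408 [0.5392 0.2246 0.1271] [0.5396 0.2249] 0.0259
top small [0.588  0.0823 0.131 ] 393 [0.5927 0.0849 0.1273] [0.5929 0.0846] 0.0253
side big [0.5373 0.233  0.1286] 582 [0.541  0.23   0.1283] [0.5424 0.2271] 0.0264
side small [0.5944 0.0861 0.1303] 423 [0.5943 0.0906 0.1283] [0.5962 0.0867] 0.0266
[array([0.576, 0.304, 0.024]), array([0.675, 0.045, 0.015]), array([ 0.552, -0.001,  0.018]), array([0.454, 0.261, 0.019]), array([ 0.627, -0.069,  0.052]), array([0.723, 0.141, 0.03 ]), array([0.439, 0.381, 0.063])]
(242, 250) 0.055 497 ((0.5394409894943237, 0.22455112636089325), 0.05568363517522812)
(306, 226) 0.055 164 ((0.591675877571106, 0.08513662219047546), 0.037489745765924454)
(242, 250) 0.078 716 ((0.5346540808677673, 0.22461634874343872), 0.048614468425512314)
(306, 226) 0.078 106 ((0.5862172842025757, 0.08408792316913605), 0.03170940652489662)
```

View pics/crop1.png

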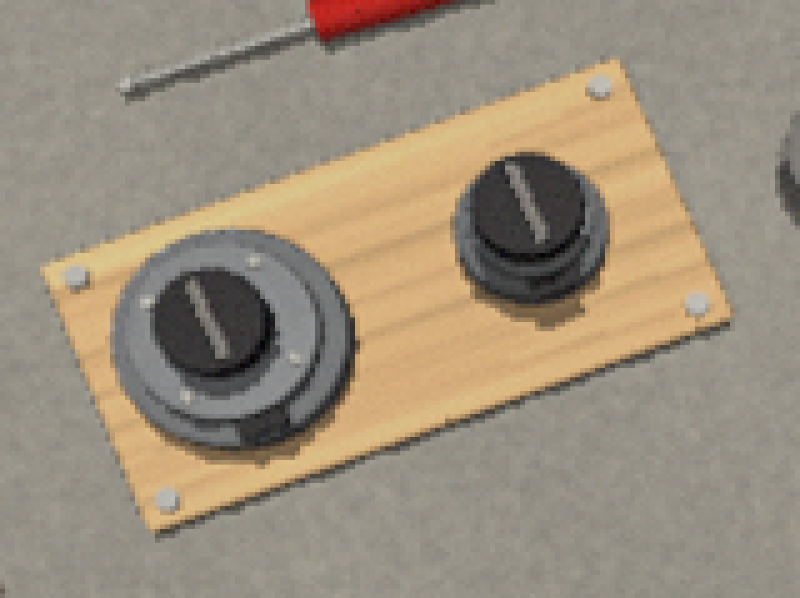

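The crop confirms it: the cap on the larger driver (110 mm) is at about (0.541, 0.2255). Its top reads 0.127, and the caps are 150 mm apart as stated. I'll approach with joint 6 near mid-range.

```bash
cat >> h.py <<'E'
from scipy.spatial.transform import Rotation as Ro
C=np.array([.541,.2258])
def down(yaw): return (Ro.from_euler('z',yaw)*Ro.from_euler('x',np.pi)).as_quat()
def show(tag=""):
    s=r.read_state();print(tag,round(s["time_s"],2),"q6",np.round(s["joint_positions"][5],3),"p",np.round(s["eef_pos"],4),"F",np.round(s["contact_force"],1),"Tz",np.round(s["torque"],2),"w",np.round(s["grip_width"],4),"g",np.round(s["grip_force"],1));return s
E
python3 - <<'E'
from h import *
print(Ro.from_quat(r.read_state()["eef_rot"]).as_matrix().round(2))
best=min((abs(q[5]),y) for y in np.arange(-3.1,3.1,.1) if (q:=r.solve_ik([*C,.22],down(y))) is not None)
y=best[1];print(best)
for dy in(-1.9,0,1.9): print(dy,np.round(r.solve_ik([*C,.117],down(y+dy)),2))
np.save("yaw.npy",y)
command_gripper(.085,30)
r.reach([*C,.22],down(y));show("above")
print(r.move_straight([*C,.117],speed=.08,max_force=12));show("down")
p,d=optics.get_image("side");cv2.imwrite("pics/side1.png",cv2.resize(p[200:400,200:460],None,fx=3,fy=3)[:,:,::-1])
E
```

```text
[[ 0.97  0.24 -0.  ]
 [ 0.24 -0.97  0.  ]
 [ 0.   -0.   -1.  ]]
(np.float64(0.03549520064081024), np.float64(1.8000000000000038))
-1.9 [ 0.26  0.59  1.53 -0.    1.02  1.94]
0 [ 0.26  0.59  1.53 -0.    1.02  0.04]
1.9 [ 0.26  0.59  1.53  0.    1.02 -1.86]
above 3.27 q6 0.035 p [0.5413 0.225  0.22  ] F [ 0.8  0.2 -0.3] Tz [ 0.    0.   -0.03] w 0.0849 g 0.0
False
down 4.72 q6 0.036 p [0.5413 0.2259 0.1176] F [-0.3  0.4  0.8] Tz [-0.02  0.03 -0.02] w 0.0849 g 0.0
```

View pics/side1.png

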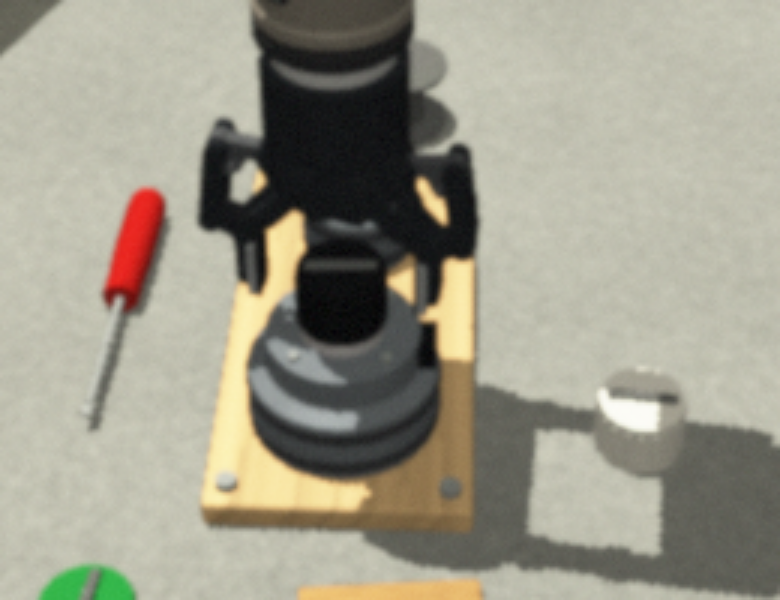

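The side view shows the open fingers on both sides of the cap, tips at about (255,290) and (430,305) with the cap between them. I'll check the projections numerically, close, and read the forces.

```bash
python3 - <<'E'
from h import *
s=r.read_state();ax=Ro.from_quat(s["eef_rot"]).as_matrix()[:,1]
f=lambda X:((proj("side",X)-[200,200])*3).round()
for sgn in(1,-1): print("tip",f(np.r_[C,.105]+sgn*.0425*ax))
print("cap top",f([*C,.127]),ax.round(2))
command_gripper(.04,30);show("closed")
p,d=optics.get_image("side");cv2.imwrite("pics/side2.png",cv2.resize(p[200:400,200:460],None,fx=3,fy=3)[:,:,::-1])
E
```

```text
tip [267. 289.]
tip [419. 308.]
cap top [341. 268.] [0.97 0.23 0.  ]
closed 5.19 q6 0.035 p [0.5411 0.2259 0.1174] F [-0.9 -0.2  3.9] Tz [-0.06  0.07 -0.02] w 0.0497 g 31.4
```

View pics/side2.png

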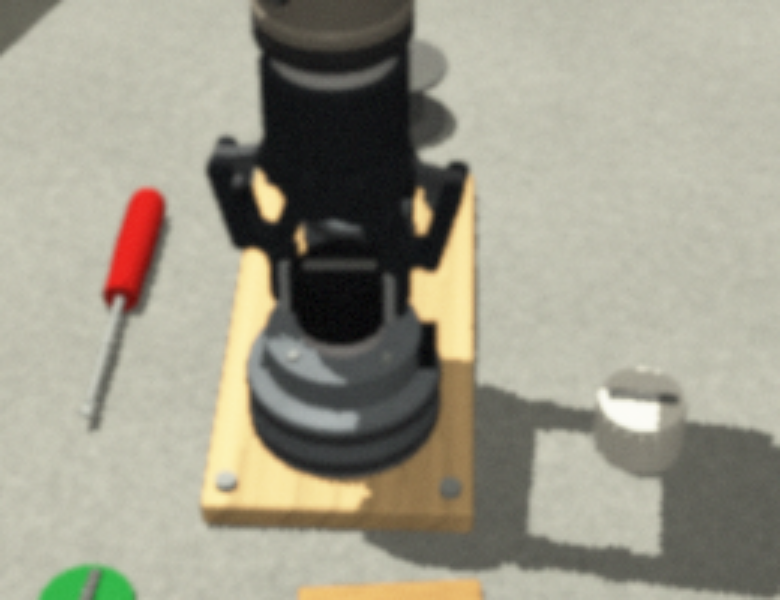

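The cap is gripped at a width of 49.7 mm with small forces. Next I'll turn in small steps and watch the moment about z.

```bash
python3 - <<'E'
from h import *
q=np.array(r.read_state()["joint_positions"]);q0=q[5];np.save("q.npy",q)
for a in(.06,.12,.18,.24,.3,.36):
    q[5]=q0+a;r.movej(q);s=show(a)
    if abs(s["torque"][2])>.45:print("STOP");break
E
```

```text
0.06 5.49 q6 0.094 p [0.5412 0.2259 0.1174] F [1.1 0.1 2.4] Tz [ 0.01  0.06 -0.1 ] w 0.0497 g 31.3
0.12 5.74 q6 0.153 p [0.5412 0.2259 0.1175] F [-0.   0.1  1.8] Tz [ 0.03 -0.01 -0.04] w 0.0493 g 31.3
0.18 5.99 q6 0.213 p [0.5412 0.2256 0.1175] F [ 0.3 -1.8  2.9] Tz [-0.18 -0.02  0.05] w 0.0495 g 31.4
0.24 6.24 q6 0.272 p [0.5412 0.2256 0.1175] F [ 0.2 -2.5  3.8] Tz [-0.42  0.04  0.56] w 0.0496 g 32.4
STOP
```

It meets a stop at about 0.18–0.2 rad, with the moment jumping to 0.56 N m. Now the other way.

```bash
python3 - <<'E'
from h import *
q=np.load("q.npy");q0=q[5]
for a in(0,-.3,-.6,-.9,-1.2,-1.5):
    q[5]=q0+a;r.movej(q);s=show(a)
    if abs(s["torque"][2])>.45:print("STOP");break
p,d=optics.get_image("side");cv2.imwrite("pics/side3.png",cv2.resize(p[200:400,200:460],None,fx=3,fy=3)[:,:,::-1])
E
```

```text
0 6.58 q6 0.038 p [0.5412 0.2261 0.1175] F [-0.2 -0.4  2.9] Tz [0.06 0.07 0.01] w 0.0494 g 31.5
-0.3 6.97 q6 -0.259 p [0.5412 0.226  0.1175] F [-0.3 -0.1  1.7] Tz [ 0.05 -0.02  0.1 ] w 0.0493 g 31.5
-0.6 7.37 q6 -0.558 p [0.5412 0.2259 0.1175] F [0.2 0.5 2.5] Tz [0.   0.01 0.  ] w 0.0494 g 31.5
-0.9 7.76 q6 -0.858 p [0.5412 0.2259 0.1175] F [0.3 0.  2.4] Tz [-0.   -0.03 -0.01] w 0.0493 g 31.5
-1.2 8.15 q6 -1.158 p [0.5412 0.2259 0.1175] F [0.2 0.5 2.9] Tz [0.   0.01 0.04] w 0.0496 g 31.5
-1.5 8.54 q6 -1.458 p [0.5412 0.2259 0.1175] F [-0.1 -0.5  2.5] Tz [0.07 0.07 0.06] w 0.0498 g 31.5
```

View pics/side3.png

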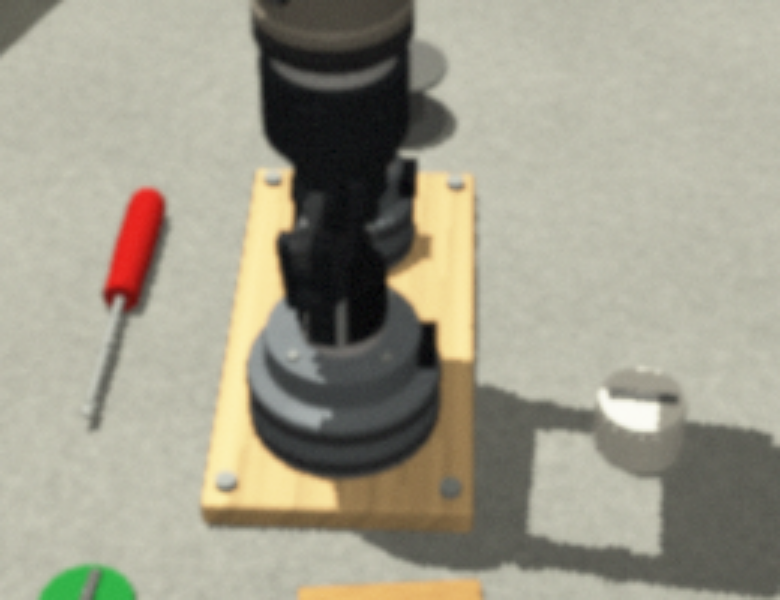

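The fingers have turned 86° with no resistance and still grip the rim at (335,320). I'll lift with a force guard, first 8 mm as a test and then to 10 cm.

```bash
python3 - <<'E'
from h import *
p=np.array(r.read_state()["eef_pos"]);r.hold(.15)
hit=r.move_straight([p[0],p[1],.1255],speed=.03,max_force=12);show(hit)
if not hit:
    hit=r.move_straight([p[0],p[1],.217],speed=.06,max_force=15);show(hit);r.hold(.4);show()
im,d=optics.get_image("side");cv2.imwrite("pics/side4.png",cv2.resize(im[130:330,200:460],None,fx=3,fy=3)[:,:,::-1])
E
```

```text
False 9.16 q6 -1.464 p [0.5412 0.2258 0.1256] F [ 0.1  0.4 -1.4] Tz [ 0.01  0.   -0.02] w 0.0495 g 31.2
False 10.83 q6 -1.465 p [0.541  0.2258 0.2166] F [ 0.6 -0.2 -1.3] Tz [-0.06 -0.08 -0.03] w 0.0492 g 31.2
 11.23 q6 -1.465 p [0.5412 0.2258 0.217 ] F [ 0.1 -0.3 -0.8] Tz [0.01 0.01 0.02] w 0.0498 g 31.2
```

View pics/side4.png

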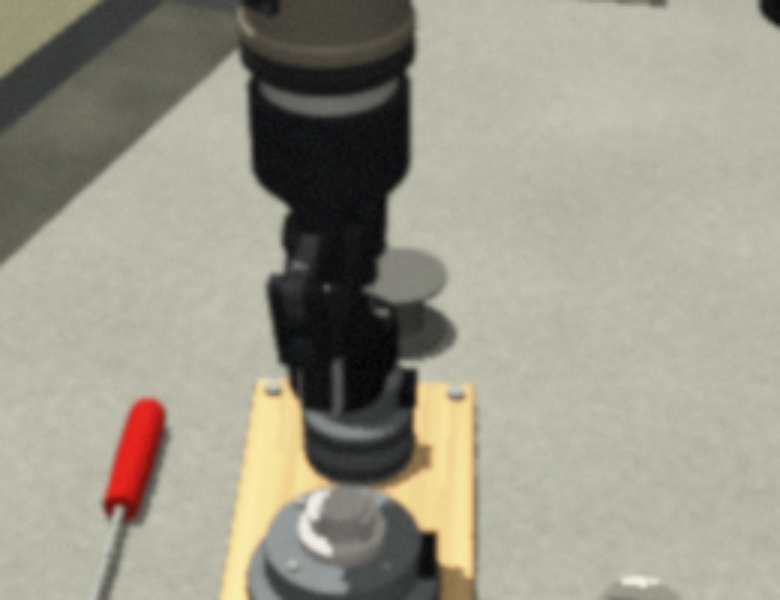

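The larger driver's throat is bare at (343,520). The cap is level in the fingers at about (345,370), so I'm handing in.

```bash
python3 -c "
from h import *
r.hold(.3);print(r.finish_job())"
```

```text
the job is handed in; nothing more can be done
None
```

I turned the larger driver's cap about 86° (the first direction hit a stop), lifted it straight off, and handed in with it held level about 10 cm above its seat; the hand-in call returned no verdict.

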